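# Send the cheese tray through the spring catch

### The arm

A 6-joint arm with a two-finger parallel gripper is mounted at the origin on the work surface. World frame = base frame: x ahead of the robot, y to its left, z up, the work surface at z = 0. Lengths are in m, angles in degrees, forces in N, time in s.
With the tool pointing down it reaches from about 0.375 to 0.9 m from the base axis. Payload 3.1 kg.
Tool frame: the origin (TCP) lies at the very end of the fingers, on their centre line; the grasp point (between the pads) lies 19 mm behind it; z points along the fingers, y is the line along which they close (so a half turn about z gives the same grasp; the last joint's range is limited). The gripper opens to 87 mm and grips with 3 to 60 N. Pads are 19 mm wide; open, the fingers measure 117 mm over their backs; the gripper's body (75 mm by 190 mm) begins 51 mm behind the grasp point.
Start: joints at [54.402, 30.224, 82.088, -0, 67.689, -10.227], TCP at [0.268, 0.565, 0.223] pointing down, gripper open.
Joint ranges: [-176.69, 176.69], [-43.24, 126.21], [12.49, 139.97], [-82, 262], [0, 151.66], [-163.58, 163.58]. Speed limits (degrees/s): [159.86, 159.86, 180, 180, 180, 180].

### API

Orientations are given as a 3x3 rotation matrix whose columns are the frame's x, y, z axes.
In Python, from rig import bot, imaging gives the robot as it stands.
- The arm moves only by the tool drive_tool, never from a script. Its argument "deltas" is text: rows parted by semicolons, each of 5 numbers parted by spaces: the finger opening in mm, from 0 to 87, then the shift along the world's x, y, z in mm, then the turn about the world's z in rad. In form: jaw dx dy dz twist; .... A call has 1 to 12 rows; each row is the pose to reach, as a shift and turn from the pose commanded when the call began; what a row does not reach only later rows make up. A row lasts 1/10 s, in which the tool goes at most 50 mm and 8.59 degrees, less where a joint would pass 70% of its speed; a pose out of reach is approached as far as the arm can. A call with a gripper value outside its range is refused whole. The fingers move at their own pace and stop on an object; the grip force is fixed at half the most. Time passes only in rows, so rows that repeat a pose let the fingers close. It gives the time, the measured TCP pose, the force, the opening and the grip force at its end, in the units of the state.
- bot.read_state(): the state, without advancing time (a new reading comes with each control period).
- imaging.capture(name): name is "side" or "top" or "wrist"; returns the picture (420x560x3 uint8, red, green, blue); there is no depth.
- imaging.camera_model(name): a dict with "fx", "fy", "cx", "cy" (pixels), "T" (4x4, takes a point from camera to world coordinates). Camera axes: x right, y down, z forward; pixel columns grow to the right and rows downward; lengths in m; the calibration is good to about 2 mm. The wrist camera is an equidistant fisheye: a pixel r from the principal point sees the ray r / f radians off the axis. A picture is of the moment at which its call begins: read the wrist's pose just before it. camera_model takes no time and is no camera call; for the wrist camera it gives the pose at the moment of the call.
- bot.hand_in(): hands the job in; it is judged then, once.
The state is a dict: "time_s": time; "joint_positions": joint angles; "qvel": joint speeds; "tau": joint torques, N m; "position": TCP position; "tcp_rot": TCP orientation; "force": force on the tool from outside, world axes, zero at the start; "moment": the same for the moment, N m; "opening": opening from 0.0 (shut) to 1.0 (fully open); "grasp_force": force on a finger pad.
Only numpy, scipy, OpenCV 4.12 (cv2) and the standard library are available. Lean on these libraries where they do the work, as an engineer would, in place of code of your own. Each camera call takes 0.05 s, during which the arm holds its last target. There are 200 camera calls.

### The job

Press the red release bar in the steel runway down with a fingertip and, keeping it held down, push the golden cheese tray from behind along the runway, past the two red catch fins, until it is home against the black end stop. Then take the finger away so that the bar springs fully up and the fins lock the tray in. Only press and push: do not lift or tip the tray, and leave the other things on the table alone.

Things in the scene. Friction and masses are not known exactly. Their poses are not given: they have to be found in the camera images.
- runway: Fixed steel runway on the table: a straight open-topped channel 360 mm long, 166 mm wide. Origin at the centre of its underside (table height). Its x axis runs along the channel in the direction of the push, z up. The tray starts behind the catch fins (towards -x) and is home against the end stop, its origin then at runway x = +110 mm.
- ledges (a point): Middle of the runway at the height of its two white ledges (tops 32 mm above the table, 52 to 68 mm either side of the centre line), on which the tray slides. Steel guide walls (67 to 77 mm either side, 44 mm high) guide it with 2 mm play each side. Between the ledges lies only the red bar.
- end_stop (a point): Centre of the face of the black end stop (54 mm high) that closes the far end, at runway x = +165 mm, 32 mm above the table.
- release_bar (a joint): Travel of the red spring bar in metres: 0 = fully up, 0.014 = fully down on its stop. About 2.6 N starts it, 4.7 N holds it fully down; let go, it springs back up. It sinks level wherever along its length it is pressed, and a finger can slide along it while pressing. Down by more than 8 mm, its fins clear the tray.
- bar_top (a point): Point on the flat top of the red release bar, on its centre line near its rear end: runway x = -140 mm, y = 0. The bar is 36 mm wide and runs from x = -172 to +75 mm along the runway's middle, passing under the tray; its top is 29 mm above the table when up, 15 mm when fully down.
- fins (a point): Point midway between the tops of the bar's two red catch fins: runway x = +43 mm. The fins are 12 x 12 mm upright blocks at y = +41 and -41 mm, with 70 mm free between them for a finger. Bar up: their tops are 40 mm above the table, 8 mm above the ledges, and block the tray; they sink with the bar.
- tray: Golden metal tray with six fixed pieces of cheese, about 0.8 kg, loose on the runway's ledges. 110 mm long (along its x, the runway's x), 130 mm wide, rim 22 mm high (top of rim 54 mm above the table, cheese up to 63 mm). Origin at the centre of its underside, 32 mm above the table; its rear rim, the one to push, is a flat upright wall 55 mm behind the origin (towards -x).
- honey_jar: Amber honey jar, 52 mm across, 65 mm high. Stands near the runway; leave it alone. Origin at the centre of its underside.
- pepper_mill: Dark wooden pepper mill, 52 mm across, 132 mm high. Stands near the runway; leave it alone. Origin at the centre of its underside.
- plates: Small stack of white square plates, 150 x 150 x 16 mm. Stands near the runway; leave it alone. Origin at the centre of its underside.
- pick_cup: Blue ceramic cup, 52 mm across, 60 mm high. Stands near the runway; leave it alone. Origin at the centre of its underside.
- spatula: Serving spatula lying on the table, about 200 mm long, wooden handle. Leave it alone. Origin about its middle, at table height.
- ramekin: White ceramic ramekin, 76 mm across, 40 mm high. Stands near the runway; leave it alone. Origin at the centre of its underside.
- water_bottle: Green bottle, 64 mm across, 190 mm high. Stands near the runway; leave it alone. Origin at the centre of its underside.
Things that resemble listed ones, but are neither listed nor needed, are in the scene too. What is shaped like the tray but blue is not meant.

How it is judged:
By the outcome, as a careful person would: the job done as asked, in the order asked, and still so for the second after the job is handed in, with the robot touching nothing.
It also fails if it takes over 35 s, if anything falls off the work surface, if the arm or the gripper's body presses on something with over 40 N, if the wrist force passes 120 N, or if a joint passes its speed limit or range.

## Working session

There is one attempt and no reset: what is moved stays moved. The work goes in short steps, Python scripts to look and compute and a tool call to move; the robot and the scene stay as the last step left them, time stands still between calls to the robot, and variables do not carry over. Pictures are saved under pics/ and viewed, at most 10 in all, crops included, and the job is handed in when it is done.

Besides the shell and the picture viewer there is one more tool, called after "Call:" as name(argument=value, ...), one argument or row to a line, values as JSON. drive_tool: Moves the arm, as the interface text tells. Its arguments: {"type":"object","properties":{"deltas":{"type":"string"}},"required":["deltas"]}

```bash
mkdir -p pics; python3 - <<'E'
from rig import bot, imaging
import cv2,numpy as np
for n in("top","side"):
    im=imaging.capture(n); cv2.imwrite(f"pics/{n}0.png",im[:,:,::-1]); m=imaging.camera_model(n); print(n,{k:np.round(v,4).tolist() if k=='T' else v for k,v in m.items()})
s=bot.read_state(); print(s['time_s'],s['position'],s['tcp_rot'],s['force'])
E
```

```text
top {'fx': 539.8596096153015, 'fy': 539.8596096153015, 'cx': 278.6953596760315, 'cy': 217.56727467390266, 'T': [[-0.0019, -0.9981, 0.0611, 0.4], [-1.0, 0.0016, -0.0045, 0.0283], [0.0044, -0.0611, -0.9981, 1.4401], [0.0, 0.0, 0.0, 1.0]]}
side {'fx': 390.20759873960196, 'fy': 390.20759873960196, 'cx': 273.93890697984006, 'cy': 210.6785551131694, 'T': [[0.9465, -0.1994, 0.2537, 0.3016], [-0.3223, -0.5484, 0.7716, -0.6433], [-0.0147, -0.8121, -0.5833, 0.5702], [0.0, 0.0, 0.0, 1.0]]}
0.1 [0.26739753 0.56420483 0.22166542] [[-9.03555655e-01  4.28469299e-01 -1.11266837e-03]
 [ 4.28470611e-01  9.03554372e-01 -1.55955566e-03]
 [ 3.37134650e-04 -1.88589103e-03 -9.99998165e-01]] [ 0.10225416 -0.22345821 -0.3721762 ]
```

View pics/top0.png

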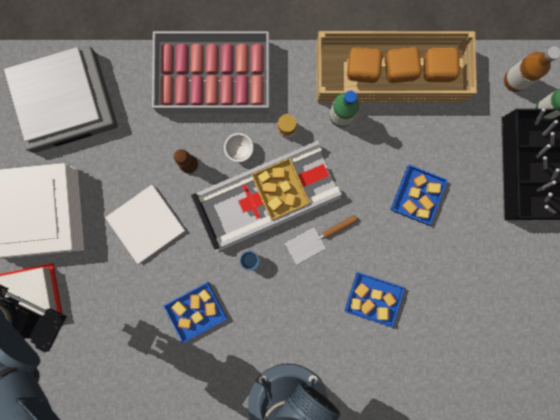

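View pics/side0.png

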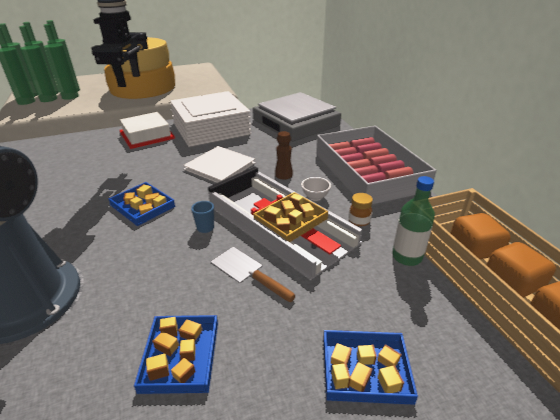

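The top view shows the runway running from rear right at about (330,175) to the black end stop at about (205,220). The golden tray is at (282,190), the exposed rear of the bar at (315,175), the mill at (185,160) and the bottle at (345,105).

```bash
cat > h.py <<'E'
import numpy as np,cv2
from rig import bot,imaging
def ray(n,uv,z,m=None):
    m=m or imaging.camera_model(n); T=np.array(m['T']); uv=np.atleast_2d(uv).astype(float)
    d=np.c_[(uv[:,0]-m['cx'])/m['fx'],(uv[:,1]-m['cy'])/m['fy'],np.ones(len(uv))]
    if n=='wrist':
        r=np.hypot(d[:,0],d[:,1]); d=np.c_[d[:,:2]*(np.sin(r)/np.maximum(r,1e-9))[:,None],np.cos(r)]
    d=d@T[:3,:3].T; o=T[:3,3]; return (o+d*((z-o[2])/d[:,2])[:,None])[:,:2]
E
python3 - <<'E'
from h import *
im=cv2.imread('pics/top0.png'); hsv=cv2.cvtColor(im,cv2.COLOR_BGR2HSV); H,S,V=cv2.split(hsv)
roi=np.zeros(H.shape,bool); roi[140:255,190:345]=1
red=roi&((H<6)|(H>174))&(S>170)&(V>110)
gold=roi&(H>14)&(H<32)&(S>120)&(V>60)
white=roi&(S<40)&(V>175)
dark=roi&(V<45)
for n,mk,z in(('red',red,.029),('gold',gold,.054),('white',white,.032),('dark',dark,.054)):
    c,_=cv2.findContours(mk.astype(np.uint8),0,2)
    for k in c:
        if cv2.contourArea(k)<25: continue
        r=cv2.minAreaRect(ray('top',k[:,0],z).astype(np.float32)*1000); b=cv2.boxPoints(r)
        print(n,cv2.contourArea(k),cv2.boundingRect(k),np.round(r[0]),np.round(r[1]),round(r[2],1),b.round().tolist())
for n,p,z in(('mill',(185,162),.1),('bottle',(345,108),.1),('cup',(250,260),.06),('jar',(288,125),.065),('ram',(239,148),.04)): print(n,ray('top',p,z))
cv2.imwrite('pics/crop.png',cv2.resize(im[135:260,185:350],None,fx=4.5,fy=4.5,interpolation=2))
E
```

```text
red 275.5 (240, 185, 23, 33) [530.  94.] [59. 75.] 77.0 [[487.0, 74.0], [560.0, 57.0], [573.0, 115.0], [500.0, 131.0]]
red 292.5 (299, 165, 29, 21) [599. -69.] [33. 71.] 22.4 [[570.0, -43.0], [597.0, -108.0], [627.0, -96.0], [600.0, -30.0]]
gold 1996.5 (252, 159, 57, 60) [560.  18.] [129. 111.] 23.6 [[479.0, 43.0], [524.0, -59.0], [642.0, -7.0], [597.0, 94.0]]
white 624.0 (285, 228, 40, 27) [415. -48.] [61. 92.] 28.8 [[366.0, -23.0], [411.0, -103.0], [464.0, -74.0], [420.0, 7.0]]
white 1217.0 (215, 193, 59, 53) [491. 124.] [104. 147.] 23.6 [[414.0, 171.0], [473.0, 36.0], [568.0, 78.0], [509.0, 212.0]]
white 318.5 (312, 182, 28, 24) [551. -96.] [38. 82.] 23.1 [[517.0, -66.0], [549.0, -141.0], [584.0, -126.0], [552.0, -51.0]]
white 106.0 (204, 177, 49, 23) [563. 155.] [  9. 136.] 23.5 [[532.0, 216.0], [586.0, 91.0], [594.0, 95.0], [540.0, 219.0]]
white 50.5 (305, 160, 20, 11) [626. -71.] [11. 54.] 20.3 [[611.0, -47.0], [630.0, -98.0], [641.0, -95.0], [622.0, -44.0]]
white 53.5 (293, 148, 28, 13) [653. -51.] [ 8. 77.] 23.3 [[634.0, -18.0], [664.0, -88.0], [672.0, -85.0], [641.0, -15.0]]
white 209.5 (198, 141, 120, 54) [618.  76.] [  8. 341.] 23.4 [[546.0, 231.0], [682.0, -82.0], [689.0, -79.0], [554.0, 234.0]]
white 243.0 (224, 140, 29, 21) [665. 129.] [74. 53.] 89.9 [[638.0, 92.0], [691.0, 92.0], [691.0, 166.0], [638.0, 166.0]]
dark 167.0 (195, 195, 23, 53) [477. 209.] [146.  12.] 23.4 [[407.0, 185.0], [412.0, 174.0], [546.0, 232.0], [541.0, 243.0]]
dark 74.5 (190, 157, 8, 16) [623. 242.] [39. 18.] 0.5 [[603.0, 251.0], [603.0, 233.0], [642.0, 233.0], [642.0, 251.0]]
mill [[0.62162259 0.25623362]]
bottle [[ 0.75833288 -0.14541251]]
cup [[0.3762462  0.09533224]]
jar [[ 0.72331538 -0.00243247]]
ram [[0.66833379 0.12548944]]
```

View pics/crop.png

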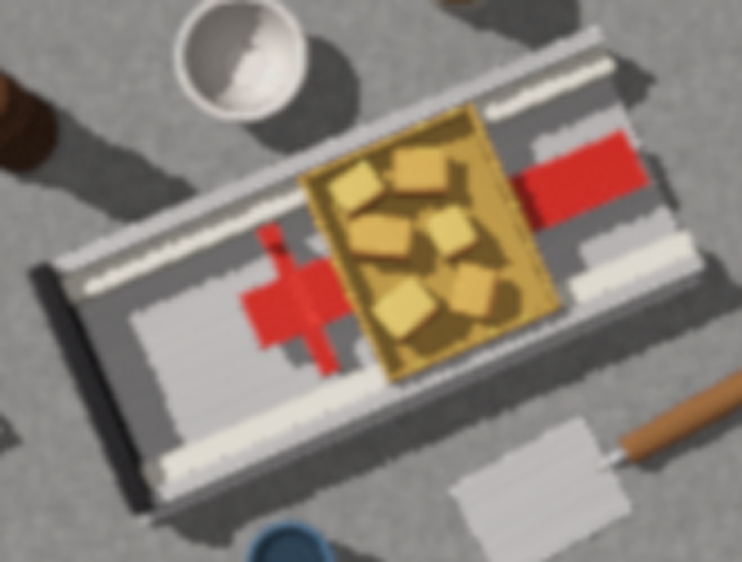

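The close crop shows the tray on the runway with its rear rim at about (517,205) of the crop, and the rear end of the bar at (640,155). From the masks:

| Quantity | Estimate |
|---|---|
| Runway centre | (545, 52) mm |
| Push direction | (-0.399, 0.917) |
| Tray origin along runway | x ≈ -37 mm |
| Press point along runway | x ≈ -132 mm |
| Press point in world | (597, -68) mm |

I'll close the fingers and move above the press point.

Call:
drive_tool(
  deltas="0 10 -20 0 -0.05; 0 25 -50 0 -0.11; 0 43 -83 0 -0.18; 0 62 -120 0 -0.25; 0 82 -158 0 -0.32; 0 103 -198 0 -0.39; 0 124 -238 0 -0.46; 0 145 -278 0 -0.53; 0 166 -318 0 -0.60; 0 187 -358 0 -0.66; 0 205 -393 0 -0.70; 0 220 -422 0 -0.718",
)

```text
time_s: 1.3
position: [0.4884, 0.1406, 0.2223]
tcp_rot: [[-0.396, 0.918, -0.0], [0.918, 0.396, -0.0], [-0.0, -0.0, -1.0]]
force: [-0.0, 0.5, -0.4]
opening: 0.027
grasp_force: 0.0
```

Call:
drive_tool(
  deltas="0 18 -35 0 0; 0 36 -70 0 0; 0 54 -105 0 0; 0 70 -135 0 0; 0 85 -165 0 0; 0 97 -190 0 0; 0 105 -205 0 0; 0 109 -211 0 0; 0 109 -211 -20 0; 0 109 -211 -50 0; 0 109 -211 -80 0; 0 109 -211 -90 0",
)

```text
time_s: 2.5
position: [0.594, -0.0664, 0.1296]
tcp_rot: [[-0.4, 0.917, -0.007], [0.917, 0.4, 0.002], [0.005, -0.005, -1.0]]
force: [-1.2, 0.0, -0.2]
opening: 0.006
grasp_force: 0.0
```

```bash
python3 - <<'E'
from h import *
s=bot.read_state(); print(s['time_s'],s['position'],s['tcp_rot'],s['force'],s['opening'],s['joint_positions'])
m=imaging.camera_model('wrist'); im=imaging.capture('wrist'); cv2.imwrite('pics/w1.png',im[:,:,::-1])
np.save('m.npy',m,allow_pickle=True)
T=np.array(m['T']);print(m['fx'],T.round(3).tolist())
def proj(p):
    c=np.linalg.inv(T)@np.r_[p,1]; r=np.hypot(c[0],c[1]); k=np.arctan2(r,c[2])/r
    return (m['cx']+m['fx']*k*c[0]).round(),(m['cy']+m['fy']*k*c[1]).round()
print('tcp',proj(s['position']), 'press', proj([.597,-.068,.029]))
hsv=cv2.cvtColor(im,cv2.COLOR_RGB2HSV);H,S,V=cv2.split(hsv)
red=(((H<6)|(H>174))&(S>150)&(V>80)).astype(np.uint8)
c,_=cv2.findContours(red,0,2)
for k in c:
    if cv2.contourArea(k)<60: continue
    r=cv2.minAreaRect(ray('wrist',k[:,0],.029,m).astype(np.float32)*1000)
    print(cv2.boundingRect(k),r,cv2.boxPoints(r).round().tolist())
E
```

```text
2.5 [ 0.59396286 -0.06638293  0.12958293] [[-0.39955213  0.91668553 -0.00676249]
 [ 0.91669721  0.39957516  0.0024314 ]
 [ 0.00493096 -0.00522768 -0.99997418]] [-1.20545211  0.03083788 -0.20796759] 0.006069615387529513 [-1.70904532e+01  3.50089638e+01  9.05863149e+01  2.36016311e-02
  5.48160201e+01 -4.06553470e+01]
325.19226210127806 [[0.917, 0.387, 0.1, 0.566], [0.4, -0.884, -0.241, 0.001], [-0.005, 0.261, -0.965, 0.292], [0.0, 0.0, 0.0, 1.0]]
tcp (np.float64(281.0), np.float64(264.0)) press (np.float64(285.0), np.float64(217.0))
(266, 174, 44, 83) ((598.6640014648438, -66.51959991455078), (35.43000030517578, 71.88919067382812), 22.935367584228516) [[568.0, -40.0], [596.0, -107.0], [629.0, -93.0], [601.0, -27.0]]
(229, 0, 119, 27) ((530.7955322265625, 91.04903411865234), (96.94098663330078, 25.588571548461914), 23.94281578063965) [[481.0, 83.0], [492.0, 60.0], [580.0, 99.0], [570.0, 122.0]]
```

View pics/w1.png

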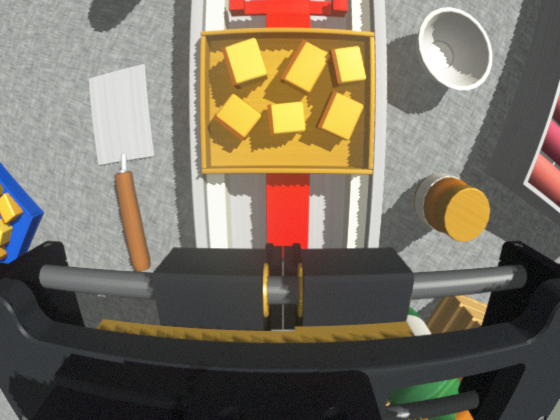

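The wrist view shows the bar straight ahead of the closed fingers, at about (288,215), and a clear gap to the tray's rear rim at row 173. The lateral error is about 1 mm. I'll press down.

Call:
drive_tool(
  deltas="0 0 0 -20 0; 0 0 0 -45 0; 0 0 0 -70 0; 0 0 0 -88 0; 0 0 0 -96 0; 0 0 0 -101 0; 0 0 0 -106 0; 0 0 0 -110 0; 0 0 0 -114 0; 0 0 0 -117 0; 0 0 0 -117 0; 0 0 0 -117 0",
)

```text
time_s: 3.75
position: [0.5976, -0.0683, 0.016]
tcp_rot: [[-0.398, 0.917, 0.002], [0.917, 0.398, -0.0], [-0.001, 0.002, -1.0]]
force: [2.0, 1.2, 5.1]
opening: 0.001
grasp_force: 2.3
```

Call:
drive_tool(
  deltas="0 -3 7 0 0; 0 -7 16 0 0; 0 -10 23 0 0; 0 -12 28 0 0; 0 -15 34 0 0; 0 -18 41 0 0; 0 -21 48 0 0; 0 -24 55 0 0; 0 -27 62 0 0; 0 -30 69 0 0; 0 -33 76 0 0; 0 -36 83 0 0",
)

```text
time_s: 4.95
position: [0.562, 0.014, 0.0158]
tcp_rot: [[-0.399, 0.917, 0.003], [0.917, 0.399, -0.002], [-0.003, 0.002, -1.0]]
force: [3.0, -6.4, 3.2]
opening: 0.006
grasp_force: 4.2
```

```bash
python3 - <<'E'
from h import *
s=bot.read_state(); print(s['position'],s['force'])
a=imaging.capture('side');cv2.imwrite('pics/s2.png',cv2.resize(a[150:300,180:400],None,fx=3.5,fy=3.5)[:,:,::-1])
E
```

```text
[0.56202945 0.01396081 0.01581436] [ 3.03161013 -6.35335435  3.17137688]
```

View pics/s2.png

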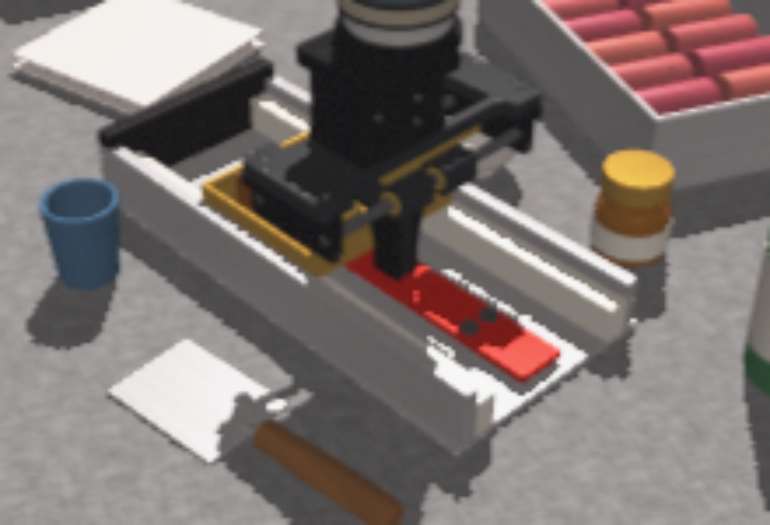

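The side view shows the bar pressed and the tray level, being pushed along the runway with the fingers against its rear rim at about (400,240). I'll keep pushing.

Call:
drive_tool(
  deltas="0 -3 7 0 0; 0 -6 14 0 0; 0 -9 21 0 0; 0 -12 28 0 0; 0 -15 35 0 0; 0 -18 41 0 0; 0 -21 48 0 0; 0 -24 55 0 0; 0 -26 60 0 0; 0 -28 65 0 0; 0 -30 69 0 0; 0 -31 72 0 0",
)

```text
time_s: 6.2
position: [0.5306, 0.0861, 0.0158]
tcp_rot: [[-0.4, 0.917, 0.002], [0.917, 0.4, -0.002], [-0.002, 0.001, -1.0]]
force: [3.2, -7.5, 4.8]
opening: 0.004
grasp_force: 4.6
```

Call:
drive_tool(
  deltas="0 -1 2 0 0; 0 -2 4 0 0; 0 -2 5 0 0; 0 -3 6 0 0; 0 -3 7 0 0; 0 -3 7 0 0",
)

```text
time_s: 6.8
position: [0.5275, 0.093, 0.0158]
tcp_rot: [[-0.4, 0.917, 0.002], [0.917, 0.4, -0.001], [-0.002, 0.001, -1.0]]
force: [3.0, -7.1, 5.1]
opening: 0.005
grasp_force: 4.2
```

Call:
drive_tool(
  deltas="0 -0.4 0.9 0 0; 0 -0.8 1.8 0 0; 0 -1.2 2.7 0 0; 0 -1.2 2.7 0 0",
)

```text
time_s: 7.2
position: [0.5266, 0.0953, 0.0158]
tcp_rot: [[-0.4, 0.917, 0.002], [0.917, 0.4, -0.002], [-0.003, 0.001, -1.0]]
force: [2.9, -7.7, 5.0]
opening: 0.004
grasp_force: 5.5
```

Call:
drive_tool(
  deltas="0 -0.4 0.9 0 0; 0 -0.8 1.8 0 0; 0 -1.2 2.7 0 0; 0 -1.2 2.7 0 0",
)

```text
time_s: 7.6
position: [0.5266, 0.0954, 0.0159]
tcp_rot: [[-0.401, 0.916, 0.004], [0.916, 0.401, -0.005], [-0.006, 0.002, -1.0]]
force: [3.9, -19.3, 3.9]
opening: 0.006
grasp_force: 11.2
```

```bash
python3 - <<'E'
from h import *
a=imaging.capture('side');cv2.imwrite('pics/s3.png',cv2.resize(a[150:300,180:400],None,fx=3.5,fy=3.5)[:,:,::-1])
E
```

```text
(no output)
```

View pics/s3.png

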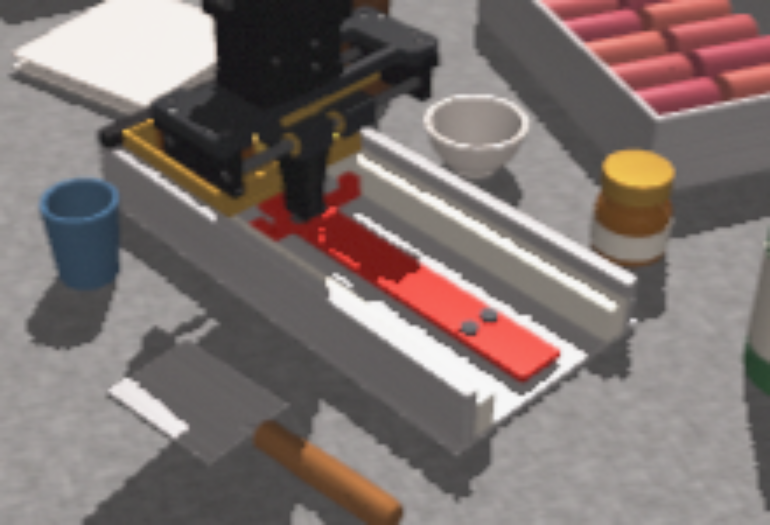

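The tray is home: the push force rose to 19 N with no further motion, and both fins are visible behind the tray at about (265,215) and (345,190). I'll back off about 8 mm with the bar still held, then lift.

Call:
drive_tool(
  deltas="0 1 -2 0 0; 0 2 -4 0 0; 0 3 -7 0 0; 0 4 -10 0 0; 0 4 -10 0 0; 0 4 -10 4 0; 0 4 -10 8 0; 0 4 -10 13 0; 0 4 -10 20 0; 0 4 -10 40 0; 0 4 -10 70 0; 0 4 -10 100 0",
)

```text
time_s: 8.85
position: [0.5277, 0.0886, 0.1161]
tcp_rot: [[-0.399, 0.917, -0.002], [0.917, 0.399, -0.001], [0.0, -0.002, -1.0]]
force: [1.0, 0.6, 0.3]
opening: 0.005
grasp_force: 0.0
```

Call:
drive_tool(
  deltas="0 8 -18 25 0; 0 24 -54 40 0; 0 40 -90 60 0; 0 50 -115 70 0; 0 56 -128 75 0; 0 56 -128 75 0; 0 56 -128 75 0",
)

```text
time_s: 9.55
position: [0.583, -0.0381, 0.1896]
tcp_rot: [[-0.398, 0.917, -0.003], [0.917, 0.398, 0.001], [0.002, -0.002, -1.0]]
force: [-0.0, 0.2, -0.5]
opening: 0.007
grasp_force: 0.0
```

```bash
python3 - <<'E'
from h import *
s=bot.read_state(); print(s['time_s'],s['position'],s['force'])
a=imaging.capture('side')[150:300,180:400];b=imaging.capture('top')[135:260,185:350]
cv2.imwrite('pics/s4.png',np.hstack([cv2.resize(a,(400,300)),cv2.resize(b,(396,300))])[:,:,::-1])
m=imaging.camera_model('wrist');w=imaging.capture('wrist');H,S,V=cv2.split(cv2.cvtColor(w,cv2.COLOR_RGB2HSV))
cv2.imwrite('pics/w4.png',w[:,:,::-1])
E
```

```text
9.55 [ 0.58295629 -0.03807981  0.18963093] [-0.00186717  0.20005893 -0.52663856]
```

View pics/s4.png

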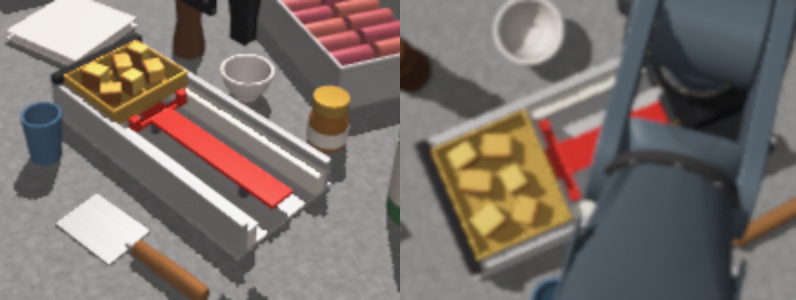

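View pics/w4.png

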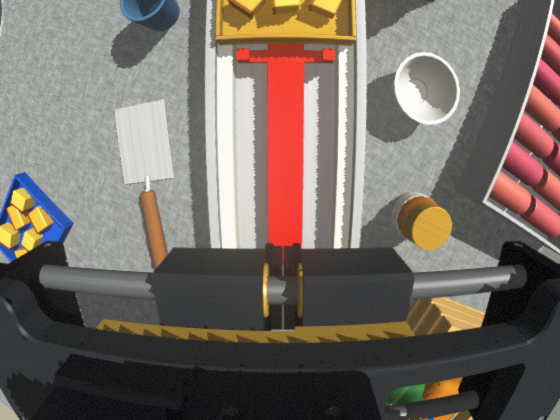

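The views show the tray against the end stop, the bar sprung up, and both fins standing behind the rear rim (wrist view, (242,55) and (328,55)). Nothing else has moved and the robot is clear.

```bash
python3 -c "
from rig import bot
print(bot.hand_in())"
```

```text
the job is handed in; nothing more can be done
None
```

The tray is home against the end stop and the bar has sprung up with both fins behind the tray; I handed the job in at about 10 s, with the robot touching nothing.

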